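# Level the valet shelf and hold it level

## Robot

A 7-joint arm with a two-finger parallel gripper is mounted at the origin on the work surface. World frame = base frame: x ahead of the robot, y to its left, z up, the work surface at z = 0. Lengths are in m, angles in rad, forces in N, time in s.
With the tool pointing down it reaches from about 0.425 to 0.95 m from the base axis. Payload 4.7 kg.
Tool frame: the origin (TCP) lies at the centre of the arm's flange, where the gripper is bolted on; the fingertips stand 173 mm ahead of it and the grasp point (between the pads) lies 155 mm ahead of it; z points along the fingers, y is the direction in which the jaws open and shut (so a half turn about z gives the same grasp; the last joint's range is limited). The gripper opens to 85 mm and grips with 20 to 120 N. Pads are 22 mm wide; open, the fingers measure 114 mm over their backs; the gripper's body (76 mm by 85 mm) begins 54 mm behind the grasp point. The pads swing forward as they close: fully open they stand 13 mm farther back than shut.
Start: joints at [-1.243, 0.469, -0.049, 1.532, 0.024, 1.141, -0.082], TCP at [0.236, 0.633, 0.405] pointing down, gripper open.
Joint ranges: [-2.59, 2.59], [-0.33, 1.99], [-1.39, 1.29], [0.1, 2.45], [-1.04, 4.18], [0.21, 1.99], [-2.66, 2.66]. Speed limits (rad/s): [2.57, 2.57, 3.14, 3.14, 3.14, 3.14, 3.14].

## Interface

Orientations are given as [roll, pitch, yaw] about the fixed x, y, z axes, in that order (R = Rz(yaw) Ry(pitch) Rx(roll)).
In Python, from station import * gives the robot as it stands.
- The arm moves only by the tool move_arm, never from a script. Its argument "targets" is a list of rows, each a list of 2 entries, a list of its own where there are three numbers: the shift along the world's x, y, z in m, then the turn, a rotation vector about the world's x, y, z in rad. A call has 1 to 12 rows; each row shifts and turns the commanded pose from where the row before left it; what a row does not reach is not made up. A row lasts 1/8 s, in which the tool goes at most 62.5 mm and 10.7 degrees, less where a joint would pass 70% of its speed; a pose out of reach is approached as far as the arm can. A call is refused whole if a number of a shift passes 0.0625 or a number of a turn 0.188, either way. A call with a gripper value outside its range is refused whole. "hand" is the gripper command: -1 is shut, 1 is fully open, values between are in proportion, set as the call begins (left out, the last holds). The fingers move at their own pace and stop on an object; "force" is the grip in N (left out, the last holds). Time passes only in rows, so rows that do not move let the fingers close. It gives the time, the measured TCP pose, the force and the opening at its end, in the units of the state.
- get_state(): the state, without advancing time (a new reading comes with each control period).
- camera(name): name is "scene" or "top" or "wrist"; returns a dict with "pixels" (420x560x3 uint8, red, green, blue), "z_map" (420x560 float32, m along the optical axis (not along the pixel's ray), 0 where there is no reading), "fov_y" (degrees; the focal length in pixels is half the picture's height over the tangent of half this angle, whatever the lens; pixels are square), "cx", "cy" (the principal point, pixels), "rvec" (rotation vector, rad) and "tvec" (3), from world to camera coordinates, as OpenCV has them. Camera axes: x right, y down, z forward; pixel columns grow to the right and rows downward; lengths in m; the calibration is good to about 2 mm. A picture is of the moment at which its call begins.
- hand_in(): hands the job in, once; it reports no verdict.
The state is a dict: "t": time; "qpos": joint angles; "joint_vel": joint speeds; "joint_torque": joint torques, N m; "tcp_pos": TCP position; "eef_rot": TCP orientation; "wrist_force": force on the tool from outside, world axes, zero at the start; "torque": the same for the moment, N m; "gripper_width": opening from 0.0 (shut) to 1.0 (fully open).
Only numpy, scipy, OpenCV 4.12 (cv2) and the standard library are available. Lean on these libraries where they do the work, as an engineer would, in place of code of your own. Each camera call takes 0.05 s, during which the arm holds its last target. There are 200 camera calls.

## Task

The little valet shelf rocks: lay the spirit level flat on its board, lengthwise between the knob and the valet box, and let go of it; then turn the knob of the levelling foot until, with that end of the board pressed down so that the foot stands firmly on its cork pad, the bubble sits between the two marks. Finish while still gripping the knob and pressing it down, with the shelf held level, for the shelf tips back if it is let go. Leave the other things on the dresser where they are.

Things in the scene. Friction and masses are not known exactly. Their poses are not given: they have to be found in the camera images.
- level_center (a point): Centre (half-way up) of the loose spirit level: aluminium bar with black rubber ends, 130 mm long, 30 wide, 26 high, about 0.16 kg. It starts flat on the dresser to the right of the shelf. Its y axis runs along its length, z up. On top is a black strip with a white bubble and two thin white cross lines.
- bubble (a joint): White bubble (14 mm long): its place in m along the level's y axis from the middle of the vial; 0 centred, travel +-0.036. The marks are at +-11.5 mm, so it is between them within +-0.004. It drifts to the higher end, 0.7 mm per mrad of tilt, and takes 2 s to settle.
- level: The same spirit level; this origin is the centre of its underside, axes as for level_center.
- shelf: Tilting wooden board, 160 mm (x) by 450 (y), 16 thick. Origin on its top face, 75 mm above the dresser when level; y along the board, x across it (away from the robot), z its upward normal. Knob axis at y = -170 mm, x = 0; a valet box (130 x 140, 132 mm high) is fixed on it from y = +100 mm on. The box's weight tips it: at rest the knob end stands 11 mm high.
- shelf_tilt (a joint): Tilt of the board in rad about a line along its x at y = +70 mm, z = -16 mm: 0 level, + with the knob end high (+0.045 is the stop where it rests), - with the knob end low (to -0.06). Pushing the knob down with 3 to 6 N brings that end down until the foot meets the pad; 10 to 20 N in all stands it firmly. Let go, it tips back.
- level_spot (a point): Point on the board's top face half-way between knob and valet box (shelf y = -25 mm), a good place for the middle of the level, which lies along the board's y axis, either way round.
- knob_grip (a point): On the axis of the knob, at the height to grip, 18 mm above the board's top face. The knob is a round black fluted one, 43 mm in diameter over the flutes (40 mm to grip on), from 3 to 32 mm above the board, and stays at that height on the board as it turns.
- knob: The same knob; this origin is on its axis at the board's top face. It turns with the knob; z is its axis.
- knob_turn (a joint): Turn of the knob in rad, -3 to 3. It grows clockwise seen from above, which screws the foot further out (down) by 4 mm per rad (quick thread); 0.1 N m turns it and it stays where left. Once pressed on the pad, +1 rad lifts the knob end 4 mm = 16.7 mrad = 11.7 mm of bubble. At the start the foot is 1.0 to 2.2 rad too short.
- foot: Levelling foot below the knob and coaxial with it: steel stem with a rubber tip 22 mm in diameter. Origin at the middle of the tip's underside; with the knob at 0 it lies 65 mm below the board's top face.
- pad: Fixed cork pad, 60 mm in diameter, 12 mm thick, let a little into the dresser under the foot (its top about 10 mm above the dresser, varying by about 1 mm). Origin at the middle of its underside.
- hairbrush: Brown plastic hairbrush, 220 mm long, 36 mm high, bystander; origin under its middle.
- clipper: Steel nail clipper, 60 mm long, 14 mm high, bystander; origin under its middle.
- aftershave: Clear glass aftershave bottle with twist cap, 117 mm tall, bystander; origin under its middle.
- coin_dish: White ceramic coin dish painted with marigolds, 104 mm across, 24 mm high, bystander; origin under its middle.
- pomade: Round glass pomade jar, 68 mm across, 50 mm high, bystander; origin under its middle.
- glasses_case: Black glasses case 160 x 62 x 40 mm, bystander; origin under its middle.
- comb: Flat black comb 130 mm long, bystander; origin under its middle.
Things that resemble listed ones, but are neither listed nor needed, are in the scene too. Of the things that look like the level, the middle-sized one is meant.

How it is judged:
On the way, in this order (a step that is already met when the one before it is completed fails the run):
1. the spirit level lies on the board between knob and valet box, lengthwise, let go (z of level_center in the frame of shelf between 0.008 and 0.018 m and y of level_center in the frame of shelf between -0.095 and 0.045 m and x of level_center in the frame of shelf between -0.07 and 0.07 m and angle between the y axis of level_center and the y axis of shelf, either way round below 0.2 rad and contact force between the fingers and level below 0.1 N), for 0.3 s.
2. the foot is pressed on its pad with the knob in the grip and the bubble between the marks (z of level_center in the frame of shelf between 0.008 and 0.018 m and y of level_center in the frame of shelf between -0.095 and 0.045 m and x of level_center in the frame of shelf between -0.07 and 0.07 m and angle between the y axis of level_center and the y axis of shelf, either way round below 0.2 rad and value of joint bubble between -0.004 and 0.004 m and contact force between foot and pad above 1.5 N and contact force between the fingers and knob above 2 N), for 0.3 s.
At the end, for the whole second after the job is handed in: The level lies flat on the board between knob and box, within 0.2 rad of the board's length and not touched by the fingers; the bubble is within 4 mm of the middle (between the marks); the foot presses on its pad with more than 1.5 N; the fingers still hold the knob (over 2 N) (all of step 2 and contact force between the fingers and level below 0.1 N); the arm keeps its last pose, push and grip.
It fails at once if another thing on the dresser is moved by more than 3 cm (distance of any of hairbrush, clipper, aftershave, coin_dish, pomade, glasses_case, comb from where it was at the start of the episode above 0.03 m).
It also fails if it takes over 72 s, if anything falls off the work surface, if the arm or the gripper's body presses on something with over 40 N, if the wrist force passes 120 N, or if a joint passes its speed limit or range.

## Working session

There is one attempt and no reset: what is moved stays moved. The work goes in short steps, Python scripts to look and compute and a tool call to move; the robot and the scene stay as the last step left them, time stands still between calls to the robot, and variables do not carry over. Pictures are saved under pics/ and viewed, about 8 in all and at most 12, crops included, and the job is handed in when it is done.

Besides the shell and the picture viewer there is one more tool, called as a command line: name --argument value ..., lists and objects as JSON in quotes. move_arm: Moves the arm, as the interface text tells. Its arguments: {"type":"object","properties":{"targets":{"type":"array","items":{"type":"array"}},"hand":{"type":"number"},"force":{"type":"number"}},"required":["targets"]}

```bash
mkdir -p pics; cat > h.py <<'E'
from station import *
import numpy as np, cv2
def cam(n):
    c=camera(n); c['R']=cv2.Rodrigues(np.array(c['rvec'],float))[0]; c['t']=np.array(c['tvec'],float).ravel()
    c['f']=210/np.tan(np.radians(c['fov_y'])/2); return c
def world(c,u,v,z=None):
    """ray onto plane z, or via depth if z None"""
    d=np.array([(u-c['cx'])/c['f'],(v-c['cy'])/c['f'],1.]); o=-c['R'].T@c['t']; r=c['R'].T@d
    s=(z-o[2])/r[2] if z is not None else c['z_map'][int(round(v)),int(round(u))]
    return o+s*r
def pts(c):
    v,u=np.mgrid[:420,:560]; d=np.stack([(u-c['cx'])/c['f'],(v-c['cy'])/c['f'],np.ones(u.shape)],-1)*c['z_map'][...,None]
    return (d-c['t'])@c['R']
def save(c,name): cv2.imwrite('pics/'+name,c['pixels'][:,:,::-1])
E
python3 - <<'E'
from h import *
s=get_state(); print({k:np.round(v,3) for k,v in s.items()})
a=cam('top');b=cam('scene')
cv2.imwrite('pics/1.png',a['pixels'][:,:,::-1]);cv2.imwrite('pics/2.png',b['pixels'][:,:,::-1])
for c in(a,b): print(-c['R'].T@c['t'],c['R'][2],c['f'])
E
```

```text
{'t': np.float64(0.0), 'qpos': array([-1.243,  0.469, -0.049,  1.534,  0.024,  1.141, -0.082]), 'joint_vel': array([ 0.002,  0.001, -0.   , -0.   ,  0.   , -0.003,  0.   ]), 'joint_torque': array([ 0.0000e+00, -5.1032e+01, -4.6000e-02, -2.3771e+01,  1.1000e-02,
        8.0000e-03, -0.0000e+00]), 'tcp_pos': array([0.236, 0.632, 0.404]), 'eef_rot': array([-3.14 ,  0.   ,  2.785]), 'wrist_force': array([-0.265, -0.444,  0.363]), 'torque': array([0.025, 0.013, 0.034]), 'gripper_width': np.float64(1.003)}
[ 3.20194218e-01 -8.16361078e-04  1.46411954e+00] [ 0.16821373  0.00199907 -0.98574852] 417.0424611271867
[ 1.46303831 -0.70806955  1.06303983] [-0.60558371  0.45791594 -0.65083129] 542.4649308841772
```

View pics/1.png

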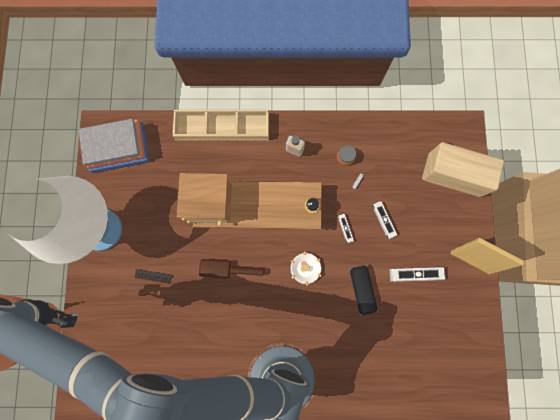

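View pics/2.png

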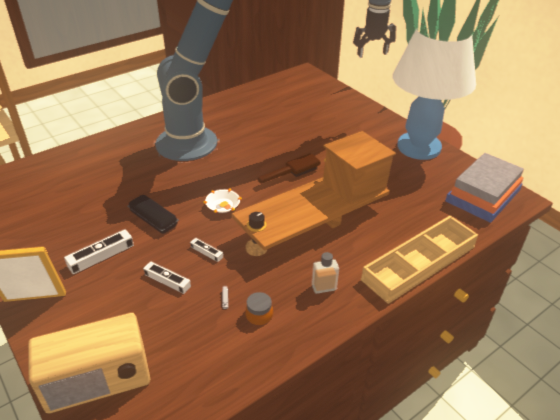

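The top view shows three level-like bars at about (346,228) small, (385,220) middle and (417,274) large. The knob is at (312,205), with the board running left from it to the box at (203,197). The scene view agrees. Next I'll measure.

```bash
python3 - <<'E'
from h import *
a=cam('top');P=pts(a);np.save('P0.npy',P)
X,Y,Z=P[...,0],P[...,1],P[...,2]
print('table z',np.median(Z[230:260,430:460]))
v,u=np.mgrid[:420,:560]
for nm,(u0,u1,v0,v1) in dict(small=(333,357,208,248),mid=(368,402,196,244),big=(384,452,262,288)).items():
    m=(u>=u0)&(u<u1)&(v>=v0)&(v<v1)&(Z>0.015)&(Z<.04)
    r=cv2.minAreaRect(np.c_[X[m],Y[m]].astype(np.float32)*1000)
    print(nm,m.sum(),r,np.median(Z[m]),Z[m].max(), np.degrees(0))
    print(np.round(cv2.boxPoints(r)))
# board
m=(u>232)&(u<325)&(v>180)&(v<230)&(Z>0.06)&(Z<0.1)
q=P[m]; 
r=cv2.minAreaRect(q[:,:2].astype(np.float32)*1000); print('board',r,np.round(cv2.boxPoints(r)))
A=np.c_[q[:,:2],np.ones(len(q))];w=np.linalg.lstsq(A,q[:,2],rcond=None)[0]
for i in range(3):
    e=abs(A@w-q[:,2])<.004; w=np.linalg.lstsq(A[e],q[e,2],rcond=None)[0]
print('plane',w,e.mean())
k=(u>300)&(u<326)&(v>193)&(v<218)&((Z-(X*w[0]+Y*w[1]+w[2]))>0.022)&((Z-(X*w[0]+Y*w[1]+w[2]))<0.05)
print('knob',k.sum(),P[k].mean(0),P[k].min(0),P[k].max(0))
r=cv2.minEnclosingCircle(P[k][:,:2].astype(np.float32)*1000);print(r)
bx=(u>170)&(u<235)&(v>165)&(v<235)&(Z>0.18)&(Z<.23); print('box',P[bx].min(0),P[bx].max(0),cv2.minAreaRect(P[bx][:,:2].astype(np.float32)*1000))
E
```

```text
table z 0.001037653210059327
small 178 ((503.8648376464844, -221.12216186523438), (98.31170654296875, 24.53114891052246), 18.42818260192871) 0.02021006603718157 0.029076149971495692 0.0
[[ 453. -225.]
 [ 461. -248.]
 [ 554. -217.]
 [ 547. -194.]]
mid 342 ((533.6693115234375, -357.864501953125), (129.74281311035156, 31.97312355041504), 22.797832489013672) 0.026500852930460533 0.035387396271830115 0.0
[[ 468. -368.]
 [ 480. -398.]
 [ 600. -347.]
 [ 587. -318.]]
big 597 ((346.10284423828125, -460.92266845703125), (41.15206527709961, 178.46719360351562), 1.6560277938842773) 0.03553793725582317 0.039971822532878135 0.0
[[ 323. -372.]
 [ 328. -551.]
 [ 369. -550.]
 [ 364. -371.]]
board ((574.6670532226562, 19.669265747070312), (301.58941650390625, 161.15589904785156), 88.68498229980469) [[ 491. -129.]
 [ 652. -133.]
 [ 659.  169.]
 [ 498.  172.]]
plane [-0.0021049  -0.04497144  0.08230913] 0.8153231844272523
knob 122 [ 0.57186428 -0.09932659  0.1174538 ] [ 0.55265428 -0.11836187  0.11015458] [ 0.59288668 -0.07882303  0.12380016]
((572.275390625, -99.39805603027344), 20.990922927856445)
box [0.50900669 0.17142162 0.18068925] [0.65386761 0.32647991 0.20743689] ((582.199462890625, 249.185302734375), (153.2107391357422, 143.18528747558594), 88.74125671386719)
```

move_arm --targets '[[[0.027,-0.054,0.005],[0,0,-0.1327]],[[0.027,-0.054,0.005],[0,0,-0.1327]],[[0.027,-0.054,0.005],[0,0,-0.1327]],[[0.027,-0.054,0.005],[0,0,-0.1327]],[[0.027,-0.054,0.005],[0,0,-0.1327]],[[0.027,-0.054,0.005],[0,0,-0.1327]],[[0.027,-0.054,0.005],[0,0,-0.1327]],[[0.027,-0.054,0.005],[0,0,-0.1327]],[[0.008,-0.056,0],[0,0,-0.1327]],[[0.008,-0.056,0],[0,0,-0.1327]]]' --hand 1 --force 60

```text
t: 1.4
tcp_pos: [0.4677, 0.0865, 0.4447]
eef_rot: [3.141, -0.0, 1.453]
wrist_force: [0.3, 0.1, 0.6]
gripper_width: 1.002
```

move_arm --targets '[[[0.008,-0.056,0],[0,0,-0.1327]],[[0.008,-0.056,0],[0,0,-0.1327]],[[0.008,-0.056,0],[0,0,-0.1327]],[[0.008,-0.056,0],[0,0,-0.1327]],[[0.008,-0.056,0],[0,0,-0.1327]],[[0.008,-0.056,-0.03],[0,0,-0.1327]],[[0.008,-0.056,-0.03],[0,0,-0.1327]],[[0.008,-0.056,-0.03],[0,0,-0.1327]],[[0,0,0],[0,0,0]],[[0,0,0],[0,0,0]]]'

```text
t: 2.65
tcp_pos: [0.5313, -0.3551, 0.3565]
eef_rot: [-3.141, 0.0, 0.397]
wrist_force: [0.5, 0.7, 0.2]
gripper_width: 0.999
```

```bash
python3 - <<'E'
from h import *
s=get_state(); print(s['tcp_pos'],s['eef_rot'],s['qpos'])
a=cam('wrist');save(a,'3.png');P=pts(a);Z=P[...,2]
m=(Z>0.02)&(Z<.035)
n,l,st,c=cv2.connectedComponentsWithStats(m.astype(np.uint8))
for i in range(1,n):
    if st[i,4]>800:
        q=P[l==i]; print(st[i],cv2.minAreaRect(q[:,:2].astype(np.float32)*1000),np.median(q[:,2]))
E
```

```text
[ 0.53132021 -0.35512552  0.35652737] [-3.14062273e+00  1.93247959e-04  3.96755416e-01] [-0.00877892  0.54677521  0.77123544  1.70965057 -0.42809111  1.06260348
 -0.27098218]
[ 509   37   51  114 1236] ((684.783203125, -525.2799072265625), (91.54157257080078, 40.7670783996582), 35.006954193115234) 0.02734744083074123
[ 263  113   37  145 4895] ((534.487548828125, -359.1476135253906), (129.9326171875, 30.64210319519043), 22.82843017578125) 0.026025220850270057
```

View pics/3.png

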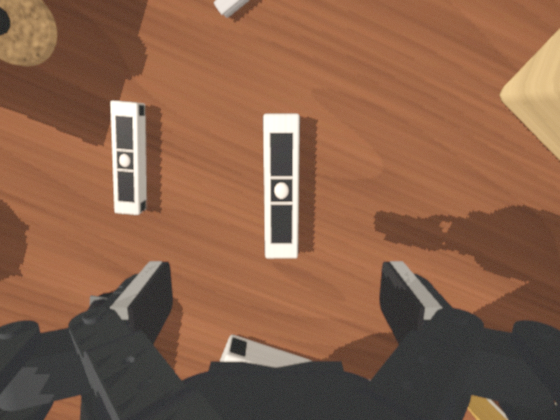

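The wrist view shows the middle level at (281,186), parallel to the fingers. It measures 130 x 31 mm, and the position matches the top view. I'll lower and grip.

move_arm --targets '[[[0.003,-0.004,-0.036],[0,0,0]],[[0,0,-0.036],[0,0,0]],[[0,0,-0.036],[0,0,0]],[[0,0,-0.036],[0,0,0]],[[0,0,-0.0345],[0,0,0]],[[0,0,0],[0,0,0]],[[0,0,0],[0,0,0]]]'

```text
t: 3.58
tcp_pos: [0.5352, -0.3591, 0.1805]
eef_rot: [3.139, -0.002, 0.398]
wrist_force: [1.2, 0.2, -0.0]
gripper_width: 0.999
```

move_arm --targets '[[[0,0,0],[0,0,0]],[[0,0,0],[0,0,0]],[[0,0,0],[0,0,0]],[[0,0,0],[0,0,0]],[[0,0,0],[0,0,0]],[[0,0,0],[0,0,0]],[[0,0,0],[0,0,0]],[[0,0,0],[0,0,0]]]' --hand -1 --force 40

```text
t: 4.58
tcp_pos: [0.5344, -0.3597, 0.1791]
eef_rot: [3.141, -0.001, 0.396]
wrist_force: [-0.6, 1.6, 5.2]
gripper_width: 0.34
```

move_arm --targets '[[[0,0,0.04],[0,0,0]],[[0,0,0.04],[0,0,0]],[[0,0,0.04],[0,0,0]],[[0,0,0],[0,0,0]],[[0,0,0],[0,0,0]]]'

```text
t: 5.2
tcp_pos: [0.5338, -0.3588, 0.2969]
eef_rot: [-3.139, 0.001, 0.396]
wrist_force: [0.4, 1.5, -2.5]
gripper_width: 0.336
```

move_arm --targets '[[[0.0046,0.045,0.02],[0,0,0.128]],[[0.0046,0.045,0.02],[0,0,0.128]],[[0.0046,0.045,0.02],[0,0,0.128]],[[0.0046,0.045,0],[0,0,0.128]],[[0.0046,0.045,0],[0,0,0.128]],[[0.0046,0.045,0],[0,0,0.128]],[[0.0046,0.045,0],[0,0,0.128]],[[0.0046,0.045,0],[0,0,0.128]],[[0.0046,0.045,0],[0,0,0.128]],[[0,0.0077,0],[-0.045,0,0]],[[0,0,0],[0,0,0]],[[0,0,0],[0,0,0]]]'

```text
t: 6.7
tcp_pos: [0.5752, 0.0522, 0.3573]
eef_rot: [-3.141, 0.045, 1.547]
wrist_force: [0.3, -0.8, -1.4]
gripper_width: 0.339
```

```bash
python3 - <<'E'
from h import *
s=get_state(); print(s['tcp_pos'],s['eef_rot'],s['qpos'],s['wrist_force'])
a=cam('wrist');b=cam('scene')
cv2.imwrite('pics/4.png',np.hstack([cv2.resize(a['pixels'],(400,300)),b['pixels'][100:400,150:550]])[:,:,::-1])
E
```

```text
[0.57521485 0.05220052 0.35733382] [-3.14064374  0.04548247  1.54659426] [-0.54664335  0.38138289  0.48380432  1.84388339 -0.15666822  0.96866413
 -0.02692138] [ 0.25810075 -0.76768195 -1.39892443]
```

View pics/4.png

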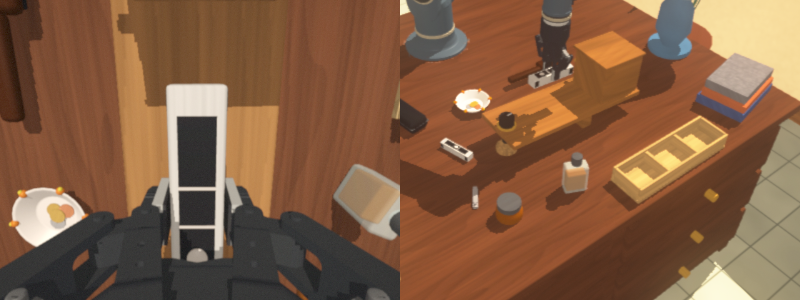

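The level is held squarely, parallel to the board: in the wrist half its body spans x 168–228 against board edges at 120 and 280. I'll lower it now.

move_arm --targets '[[[0,0,-0.03],[0,0,0]],[[0,0,-0.03],[0,0,0]],[[0,0,-0.025],[0,0,0]],[[0,0,-0.008],[0,0,0]],[[0,0,-0.002],[0,0,0]],[[0,0,0],[0,0,0]],[[0,0,0],[0,0,0]]]'

```text
t: 7.68
tcp_pos: [0.5759, 0.0532, 0.2644]
eef_rot: [3.139, 0.044, 1.548]
wrist_force: [-0.5, -0.3, -1.5]
gripper_width: 0.34
```

move_arm --targets '[[[0,0,-0.002],[0,0,0]],[[0,0,-0.001],[0,0,0]],[[0,0,0],[0,0,0]],[[0,0,0],[0,0,0]]]'

```text
t: 8.18
tcp_pos: [0.5756, 0.0532, 0.2604]
eef_rot: [3.14, 0.045, 1.548]
wrist_force: [-0.7, 0.6, -2.4]
gripper_width: 0.342
```

move_arm --targets '[[[0,0,-0.001],[0,0,0]],[[0,0,-0.001],[0,0,0]],[[0,0,-0.001],[0,0,0]],[[0,0,0],[0,0,0]],[[0,0,0],[0,0,0]]]'

```text
t: 8.8
tcp_pos: [0.5756, 0.0532, 0.258]
eef_rot: [3.141, 0.045, 1.548]
wrist_force: [-3.1, 0.3, 5.9]
gripper_width: 0.341
```

move_arm --targets '[[[0,0,0.0005],[0,0,0]],[[0,0,0],[0,0,0]],[[0,0,0],[0,0,0]],[[0,0,0],[0,0,0]],[[0,0,0],[0,0,0]],[[0,0,0],[0,0,0]]]' --hand 1

```text
t: 9.55
tcp_pos: [0.5756, 0.0532, 0.2579]
eef_rot: [3.14, 0.045, 1.548]
wrist_force: [-0.3, -0.3, -0.4]
gripper_width: 1.001
```

move_arm --targets '[[[0,0,0.02],[0,0,0]],[[0,0,0.04],[0,0,0]],[[0,0,0.04],[0,0,0]],[[0,0,0],[0,0,0]]]'

```text
t: 10.05
tcp_pos: [0.5766, 0.0529, 0.3613]
eef_rot: [3.134, 0.043, 1.548]
wrist_force: [-0.5, 0.6, -0.6]
gripper_width: 1.001
```

```bash
python3 - <<'E'
from h import *
s=get_state(); print(s['t'],s['tcp_pos'],s['eef_rot'],s['qpos'],s['wrist_force'])
a=cam('wrist');P=pts(a);b=cam('scene');Q=pts(b)
cv2.imwrite('pics/5.png',np.hstack([cv2.resize(a['pixels'],(400,300)),b['pixels'][100:400,150:550]])[:,:,::-1])
x,y,z=P[...,0],P[...,1],P[...,2]
m=(y>-.0)&(y<.165)&(z>.06)&(z<.095)&(x>.5)&(x<.65)&(abs(x-.575)>.03)
q=P[m];A=np.c_[q[:,:2],np.ones(len(q))];w=np.linalg.lstsq(A,q[:,2],rcond=None)[0];print('plane',w,m.sum())
for p,n in((P,'wrist'),(Q,'scene')):
    h=p[...,2]-(p[...,0]*w[0]+p[...,1]*w[1]+w[2])
    k=(abs(p[...,0]-.575)<.06)&(abs(p[...,1]-.045)<.1)&(h>.02)&(h<.032)&(p[...,1]>-.06)
    print(n,k.sum(),cv2.minAreaRect(p[k][:,:2].astype(np.float32)*1000) if k.sum() else 0, np.median(h[k]))
E
```

```text
10.05 [0.57659105 0.05291578 0.36125395] [3.13361751 0.04310956 1.54770918] [-0.550997    0.37767285  0.48828059  1.83957357 -0.15818248  0.96792438
 -0.02553014] [-0.5059581   0.59696338 -0.60689354]
plane [-0.00196541 -0.0459155   0.08216209] 29651
wrist 8295 ((575.78662109375, 45.930423736572266), (129.80113220214844, 30.402019500732422), 88.99398803710938) 0.02627012181346558
scene 362 ((577.263671875, 45.78367614746094), (132.41714477539062, 37.747703552246094), 89.83619689941406) 0.025693665404626198
```

View pics/5.png

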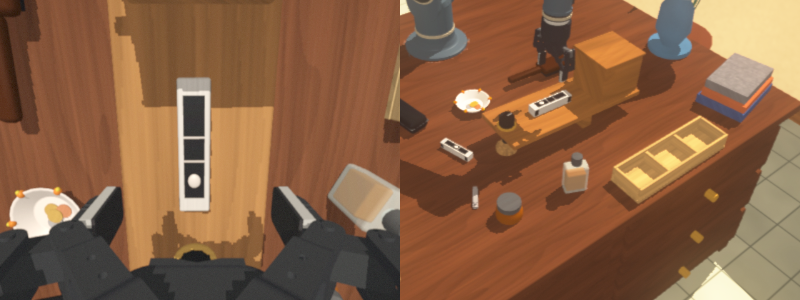

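Level lies flat at (0.576, 0.046), released, with its top 26 mm above the board. The bubble is at the knob end, as expected. Next is the knob.

move_arm --targets '[[[-0.004,-0.02,0],[0.044,0,0]],[[0,-0.014,0],[0,0,0.178]],[[0,-0.014,0],[0,0,0.178]],[[0,-0.014,0],[0,0,0.178]],[[0,-0.014,0],[0,0,0.178]],[[0,-0.014,0],[0,0,0.178]],[[0,-0.014,0],[0,0,0.178]],[[0,-0.014,0],[0,0,0.178]],[[0,-0.014,0],[0,0,0.178]],[[0,-0.014,-0.015],[0,0,0.178]],[[0,0,-0.015],[-0.045,0,0]],[[0,0,0],[0,0,0]]]'

```text
t: 11.65
tcp_pos: [0.5706, -0.0924, 0.3253]
eef_rot: [-3.098, -0.005, -3.133]
wrist_force: [-0.2, 0.7, 0.7]
gripper_width: 0.996
```

```bash
python3 - <<'E'
from h import *
s=get_state(); print(s['t'],s['tcp_pos'],s['eef_rot'],s['qpos'],s['wrist_force'])
a=cam('wrist');P=pts(a);b=cam('scene');Q=pts(b)
save(a,'x.png')
w=[-.00197,-.0459,.08216]
for p,n in((P,'wrist'),(Q,'scene')):
    h=p[...,2]-(p[...,0]*w[0]+p[...,1]*w[1]+w[2])
    k=(abs(p[...,0]-.572)<.03)&(abs(p[...,1]+.1)<.03)&(h>.028)&(h<.036)
    if k.sum(): print(n,k.sum(),cv2.minEnclosingCircle(p[k][:,:2].astype(np.float32)*1000), np.median(h[k]),p[k].mean(0))
E
```

```text
11.65 [ 0.57064775 -0.0924032   0.32532211] [-3.09764347 -0.00506869 -3.1326956 ] [-0.06368011  0.39400032  0.18186542  1.86240714 -0.03245623  0.89136166
  1.70472864] [-0.21757768  0.70331838  0.66135848]
wrist 4115 ((573.2809448242188, -100.55030822753906), 21.789287567138672) 0.03172696951798604 [ 0.5718495  -0.10063087  0.11727593]
scene 121 ((575.6441650390625, -100.81451416015625), 21.725828170776367) 0.03177198012572083 [ 0.5762655  -0.10108728  0.11732966]
```

View pics/x.png

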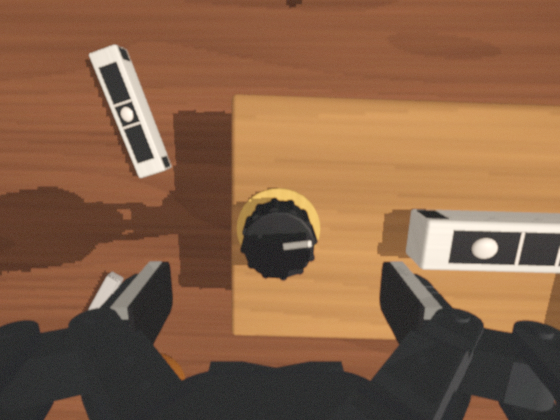

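The wrist view shows the knob at (279,240) centred between the fingers, with its white pointer visible and the level end at right. I'll lower and grip.

move_arm --targets '[[[0.0025,-0.002,-0.02],[0,0,0]],[[0,0,-0.025],[0,0,0]],[[0,0,-0.018],[0,0,0]],[[0,0,0],[0,0,0]],[[0,0,0],[0,0,0]]]'

```text
t: 12.38
tcp_pos: [0.5745, -0.0948, 0.2657]
eef_rot: [-3.097, 0.002, -3.133]
wrist_force: [-0.7, 0.3, 0.8]
gripper_width: 1.002
```

move_arm --targets '[[[0,0,0],[0,0,0]],[[0,0,0],[0,0,0]],[[0,0,0],[0,0,0]],[[0,0,0],[0,0,0]],[[0,0,0],[0,0,0]],[[0,0,0],[0,0,0]],[[0,0,0],[0,0,0]]]' --hand -1 --force 60

```text
t: 13.25
tcp_pos: [0.5743, -0.0939, 0.265]
eef_rot: [-3.098, 0.001, -3.132]
wrist_force: [-0.8, 4.9, 3.5]
gripper_width: 0.446
```

move_arm --targets '[[[0,-0.002,-0.0027],[0.011,0,0]],[[0,-0.002,-0.0027],[0.011,0,0]],[[0,-0.002,-0.0027],[0.011,0,0]],[[0,-0.002,-0.0027],[0.011,0,0]],[[0,0,0],[0,0,0]],[[0,0,0],[0,0,0]],[[0,0,0],[0,0,0]]]'

```text
t: 14.12
tcp_pos: [0.5742, -0.1028, 0.254]
eef_rot: [-3.141, 0.001, -3.133]
wrist_force: [0.8, 4.6, 3.4]
gripper_width: 0.452
```

move_arm --targets '[[[0,0,0],[0,0,-0.1]],[[0,0,0],[0,0,-0.1]],[[0,0,0],[0,0,-0.1]],[[0,0,0],[0,0,-0.1]],[[0,0,0],[0,0,-0.1]],[[0,0,0],[0,0,-0.1]],[[0,0,0],[0,0,0]],[[0,0,0],[0,0,0]]]'

```text
t: 15.12
tcp_pos: [0.5741, -0.1032, 0.2541]
eef_rot: [-3.141, 0.001, 2.551]
wrist_force: [-0.5, 3.7, 3.7]
gripper_width: 0.446
```

```bash
python3 - <<'E'
from h import *
s=get_state(); print(s['t'],s['tcp_pos'],s['eef_rot'],s['qpos'],s['wrist_force'],s['torque'])
a=cam('wrist');P=pts(a);b=cam('scene');t=cam('top')
x,y,z=P[...,0],P[...,1],P[...,2]
m=(y>-.12)&(y<.165)&(z>.06)&(z<.095)&(x>.5)&(x<.65)&(abs(x-.575)>.03)
q=P[m];A=np.c_[q[:,:2],np.ones(len(q))];w=np.linalg.lstsq(A,q[:,2],rcond=None)[0];print('plane',w,m.sum())
cv2.imwrite('pics/6.png',np.vstack([np.hstack([cv2.resize(a['pixels'],(400,300)),cv2.resize(b['pixels'][190:290,230:363],(400,300))]),np.hstack([cv2.resize(t['pixels'][160:260,220:353],(400,300)),a['pixels'][:300,160:560]])])[:,:,::-1])
E
```

```text
15.125 [ 0.574067   -0.10323656  0.25412231] [-3.14055461e+00  1.32922452e-03  2.55101827e+00] [-0.11833869  0.50352633  0.29630549  1.90798452 -0.20409224  0.7583941
  1.27220061] [-0.52975426  3.68695483  3.74011919] [ 0.63872185 -0.00867727 -0.09120743]
plane [-0.00081087  0.00578311  0.07423747] 52916
```

View pics/6.png

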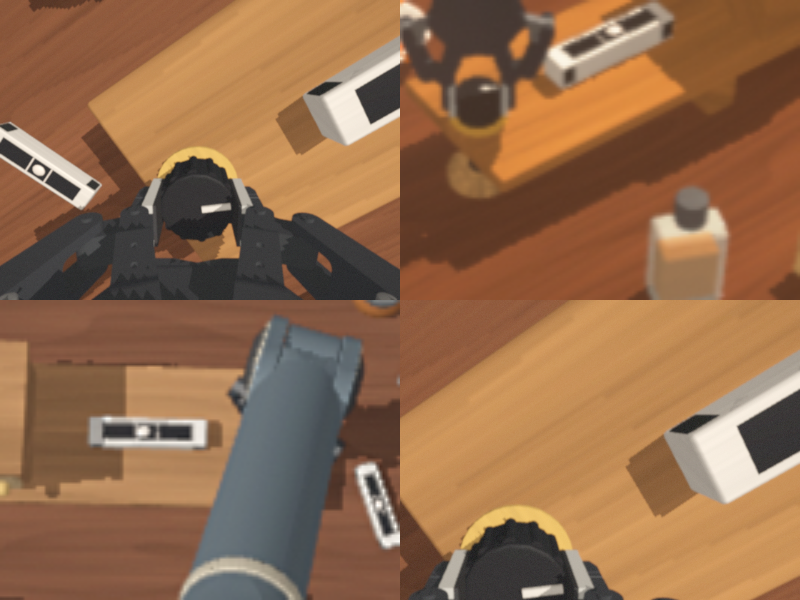

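The wrist view (left) shows the knob pointer turning with the gripper, so there's no slip. In the top crop the level is unobstructed, with its bubble near the middle. Force is 3.7 N, so the foot hasn't reached the pad yet, and I'll keep turning.

move_arm --targets '[[[0,0,0],[0,0,-0.1]],[[0,0,0],[0,0,-0.1]],[[0,0,0],[0,0,-0.1]],[[0,0,0],[0,0,-0.1]],[[0,0,0],[0,0,0]],[[0,0,0],[0,0,0]]]'

```text
t: 16.02
tcp_pos: [0.5738, -0.1035, 0.2541]
eef_rot: [-3.14, 0.001, 2.151]
wrist_force: [-0.7, 1.6, 2.5]
gripper_width: 0.452
```

```bash
cat > b.py <<'E'
from h import *
def bubble():
    s=get_state(); print('t',s['t'],'F',np.round(s['wrist_force'],1),'tcp',np.round(s['tcp_pos'],4),'yaw',round(float(s['eef_rot'][2]),3))
    c=cam('top'); h=0.101   # level's top face
    # resample level's top along the board axis: mm grid, s along board y, r across
    n=np.array([575.8,45.9])/1000; ay=np.array([.02,1.]); ax=np.array([1,-.02])
    S=np.arange(-75,75.1,.5);Rr=np.arange(-4,4.1,1)
    W=np.array([[*(n+s_*ay/1000+r*ax/1000),h] for r in Rr for s_ in S])
    p=cv2.projectPoints(W,c['R'],c['t'],np.array([[c['f'],0,c['cx']],[0,c['f'],c['cy']],[0,0,1]]),None)[0].reshape(len(Rr),len(S),2).astype(np.float32)
    g=cv2.cvtColor(c['pixels'],cv2.COLOR_RGB2GRAY).astype(np.float32)
    prof=cv2.remap(g,p[...,0],p[...,1],cv2.INTER_LINEAR).mean(0)
    print('prof each 2mm',np.round(prof[::4]).astype(int).tolist())
    dark=prof<100; i=np.where(dark&(abs(S)<55))[0]; mid=(S[i[0]]+S[i[-1]])/2
    # bubble: peak excess between the strip's ends
    k=(S>S[i[0]]+3)&(S<S[i[-1]]-3); e=np.clip(prof[k]-130,0,None)
    print('strip',S[i[0]],S[i[-1]],'mid',mid,'bubble-mid mm (+ = box end)',(S[k]*e).sum()/max(e.sum(),1)-mid)
    return c
if __name__=='__main__':
    bubble()
    P=pts(cam('wrist'));x,y,z=P[...,0],P[...,1],P[...,2]
    m=(y>-.12)&(y<.165)&(z>.06)&(z<.095)&(x>.5)&(x<.65)&(abs(x-.575)>.03)
    q=P[m];A=np.c_[q[:,:2],np.ones(len(q))];w=np.linalg.lstsq(A,q[:,2],rcond=None)[0];print('plane',w,m.sum())
E
python3 b.py
```

```text
t 16.025 F [-0.7  1.6  2.5] tcp [ 0.5738 -0.1035  0.2541] yaw 2.151
prof each 2mm [96, 95, 96, 99, 141, 182, 222, 234, 234, 235, 229, 215, 165, 103, 67, 47, 49, 51, 52, 52, 52, 52, 52, 53, 53, 53, 51, 50, 49, 57, 81, 123, 102, 66, 65, 91, 150, 192, 225, 230, 229, 221, 200, 172, 116, 75, 53, 50, 52, 53, 54, 54, 54, 54, 54, 55, 56, 56, 55, 53, 60, 75, 120, 162, 164, 164, 164, 165, 161, 134, 114, 102, 101, 101, 102, 102]
strip -48.5 48.0 mid -0.25 bubble-mid mm (+ = box end) 4.5588581142970925
plane [-0.00079519  0.00521904  0.07424643] 55503
```

move_arm --targets '[[[0,0,0.0014],[0,0,0]],[[0,0,0],[0,0,-0.1]],[[0,0,0],[0,0,-0.1]],[[0,0,0],[0,0,-0.1]],[[0,0,0],[0,0,0]],[[0,0,0],[0,0,0]]]'

```text
t: 16.88
tcp_pos: [0.5736, -0.1034, 0.2554]
eef_rot: [-3.14, 0.001, 1.851]
wrist_force: [-2.4, -1.2, 3.8]
gripper_width: 0.449
```

move_arm --targets '[[[0,0,0],[0,0,-0.1]],[[0,0,0],[0,0,-0.1]],[[0,0,0],[0,0,0]],[[0,0,0],[0,0,0]]]'

```text
t: 17.38
tcp_pos: [0.5735, -0.1035, 0.2554]
eef_rot: [-3.139, 0.001, 1.651]
wrist_force: [-4.6, -3.7, 4.7]
gripper_width: 0.445
```

```bash
python3 b.py
```

```text
t 17.375 F [-4.6 -3.7  4.7] tcp [ 0.5735 -0.1035  0.2554] yaw 1.651
prof each 2mm [99, 96, 95, 96, 133, 173, 221, 234, 234, 235, 232, 223, 174, 111, 70, 46, 48, 50, 52, 52, 53, 53, 52, 52, 51, 51, 51, 49, 48, 63, 95, 151, 129, 94, 136, 177, 216, 229, 234, 225, 194, 140, 136, 139, 98, 69, 53, 52, 54, 55, 55, 55, 55, 55, 55, 55, 55, 56, 55, 52, 53, 59, 111, 162, 164, 165, 164, 165, 162, 136, 117, 103, 101, 101, 102, 102]
strip -48.0 48.5 mid 0.25 bubble-mid mm (+ = box end) -0.2664152094468285
plane [-1.03813145e-03  9.72536928e-05  7.51475461e-02] 60179
```

move_arm --targets '[[[-0.0005,-0.0005,0],[0,0,-0.1]],[[-0.0005,-0.0005,0],[0,0,-0.1]],[[0,0,0],[0,0,0]],[[0,0,0],[0,0,0]]]'

```text
t: 17.98
tcp_pos: [0.573, -0.1037, 0.2554]
eef_rot: [-3.14, 0.001, 1.452]
wrist_force: [-3.2, -1.1, 5.1]
gripper_width: 0.45
```

move_arm --targets '[[[0,0,0],[0,0,-0.1]],[[0,0,0],[0,0,0]],[[0,0,0],[0,0,0]]]'

```text
t: 18.35
tcp_pos: [0.5729, -0.1036, 0.2554]
eef_rot: [-3.14, 0.001, 1.352]
wrist_force: [-2.7, -1.7, 4.0]
gripper_width: 0.446
```

move_arm --targets '[[[0,0,0],[0,0,-0.1]],[[0,0,0],[0,0,0]],[[0,0,0],[0,0,0]]]'

```text
t: 18.73
tcp_pos: [0.5729, -0.1036, 0.2555]
eef_rot: [-3.14, 0.001, 1.252]
wrist_force: [-3.4, -1.2, 5.4]
gripper_width: 0.449
```

move_arm --targets '[[[0,0,0],[0,0,-0.1]],[[0,0,0],[0,0,0]],[[0,0,0],[0,0,0]]]'

```text
t: 19.1
tcp_pos: [0.5728, -0.1037, 0.2558]
eef_rot: [-3.14, 0.0, 1.152]
wrist_force: [-5.0, -0.6, 7.9]
gripper_width: 0.453
```

```bash
python3 b.py
```

```text
t 19.1 F [-5.  -0.6  7.9] tcp [ 0.5728 -0.1037  0.2558] yaw 1.152
prof each 2mm [107, 107, 105, 102, 114, 139, 186, 214, 233, 235, 236, 233, 184, 120, 74, 47, 48, 49, 51, 52, 52, 51, 51, 51, 52, 52, 52, 49, 48, 62, 95, 151, 131, 99, 148, 187, 217, 228, 233, 223, 190, 130, 131, 139, 98, 70, 54, 52, 53, 54, 54, 55, 55, 55, 56, 56, 55, 55, 55, 51, 53, 59, 111, 163, 164, 164, 164, 166, 162, 137, 117, 103, 101, 100, 101, 102]
strip -48.0 48.5 mid 0.25 bubble-mid mm (+ = box end) -0.6860634529202148
plane [-0.00091757 -0.00139226  0.07538685] 59367
```

The force has risen, so the foot is on its pad and the bubble is close to centre. I'll press down now.

move_arm --targets '[[[0,0,-0.0005],[0,0,0]],[[0,0,-0.0005],[0,0,0]],[[0,0,0],[0,0,0]],[[0,0,0],[0,0,0]]]' --force 80

```text
t: 19.7
tcp_pos: [0.5728, -0.1038, 0.2557]
eef_rot: [-3.139, -0.001, 1.152]
wrist_force: [-7.3, -0.3, 15.5]
gripper_width: 0.439
```

move_arm --targets '[[[0,0,0],[0,0,0]],[[0,0,0],[0,0,0]],[[0,0,0],[0,0,0]],[[0,0,0],[0,0,0]],[[0,0,0],[0,0,0]],[[0,0,0],[0,0,0]],[[0,0,0],[0,0,0]],[[0,0,0],[0,0,0]],[[0,0,0],[0,0,0]],[[0,0,0],[0,0,0]],[[0,0,0],[0,0,0]],[[0,0,0],[0,0,0]]]'

```text
t: 21.2
tcp_pos: [0.5728, -0.1038, 0.2557]
eef_rot: [-3.139, -0.001, 1.152]
wrist_force: [-7.0, 0.0, 15.8]
gripper_width: 0.446
```

```bash
python3 b.py
```

```text
t 21.2 F [-7.   0.  15.8] tcp [ 0.5728 -0.1038  0.2557] yaw 1.152
prof each 2mm [107, 106, 105, 104, 119, 147, 196, 220, 233, 236, 236, 233, 184, 119, 74, 47, 48, 49, 51, 52, 52, 51, 51, 51, 51, 51, 51, 49, 48, 62, 95, 150, 131, 101, 150, 190, 220, 231, 234, 218, 181, 122, 127, 139, 99, 70, 53, 51, 53, 54, 55, 55, 55, 55, 55, 56, 56, 56, 55, 52, 53, 59, 111, 163, 164, 164, 163, 165, 162, 136, 117, 103, 101, 101, 102, 102]
strip -48.0 48.5 mid 0.25 bubble-mid mm (+ = box end) -0.9262150116252635
plane [-0.00083914 -0.00096651  0.07528479] 59361
```

```bash
python3 - <<'E'
from h import *
a=cam('wrist');b=cam('scene');t=cam('top');s=get_state()
print(s['t'],s['wrist_force'],s['gripper_width'])
g=lambda c,u,v,w,h:cv2.resize(c['pixels'][v:v+h,u:u+w],(400,300),interpolation=cv2.INTER_CUBIC)
cv2.imwrite('pics/8.png',np.vstack([np.hstack([g(a,0,0,560,420),g(b,240,170,120,90)]),np.hstack([g(t,240,180,64,48),g(b,170,100,400,300)])])[:,:,::-1])
E
```

```text
21.45 [-6.80374974  0.5192296  15.54160813] 0.44384620053376045
```

View pics/8.png

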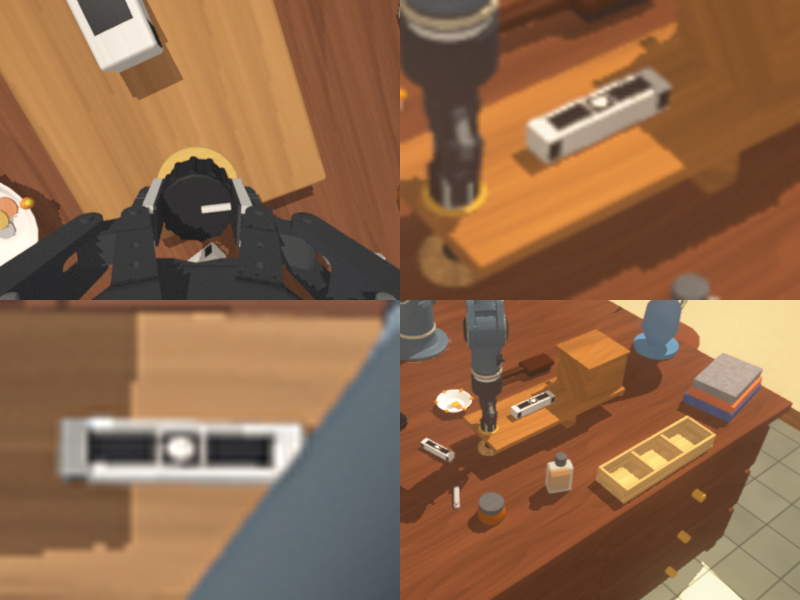

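The bubble at (180,448) in the top crop sits midway between the marks at about 157 and 203. The foot stands on the cork, the knob is in the grip, and the push is about 15.5 N. Handing in.

```bash
python3 -c "
from station import *
print(hand_in())"
```

```text
the job is handed in; nothing more can be done
None
```

The job is handed in, with the shelf held level and the knob still gripped and pressed down. `hand_in()` gave no verdict.

- **Level:** I laid the middle-sized spirit level flat on the board at about the suggested spot. After release it measured parallel to the board to within about 0.01 rad, with its top 26 mm above it.
- **Knob:** I gripped it, pressed that end down to about level and turned it 2.0 rad clockwise, until the foot met the pad. The pointer turned with the gripper, so it did not slip. I then pressed to 15.5 N, against about 4 N before the foot touched, so the foot carries roughly 11 N.
- **Last checks (t = 21.5 s):** The bubble was within about 1 mm of the middle of the marks, and board tilt measured about -1 mrad.
- **Disagreements and gaps:**
  - The strip-based and mark-based bubble centres differed by about 1 mm.
  - A sideways force of about 7 N remains on the wrist because the knob is gripped slightly off-centre.
  - I only looked at the other things in the pictures. None looked moved, but I did not measure them.

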